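# Divert the flat battery into the red tub

### The job

On the sound cart's bench, one block battery has a red tape band: it is flat; the ones with green bands are still good. Set the sorter's yellow-knobbed lever fully over towards the side on which the red tub stands, then drop the red-banded battery into the open mouth on top of the sorter so that it comes to rest in the red tub, and leave the lever there.

Things in the scene. Friction and masses are not known exactly. Their poses are not given: they have to be found in the camera images.
- flat_cell: the flat battery: a light grey block 48 (x) x 26.5 (y) x 17.5 (z) mm, about 45 g, with a 26 mm wide red tape band round its middle; lies loose on its broad side on a black rubber mat 2 mm thick, any way round, with two like batteries with green bands nearby. Origin: centre of its underside; x along its length towards the brass and steel contacts, z up
- lever (a joint): the sorter's diverter lever, in rad: 0 upright, +0.5 fully over towards the sorter's +y side, -0.5 fully over towards its -y side (stops at both). It turns about a level shaft along the sorter's x axis, stays where it is left, and takes about 1.5 N at the knob to move. A flap inside is geared to it: whatever is dropped in at the mouth falls to the side towards which the lever leans. It starts somewhere near upright
- lever_knob (a point): centre of the yellow ball knob (28 mm across) at the top of the lever's 10 mm round steel rod, 135 mm from the shaft. The lever stands 88 mm from the mouth's centre on the sorter's -x side, the rod's axis 29 mm outside the wall, its shaft 145 mm above the bench; so the knob is 280 mm above the bench when upright, 263 mm and 65 mm to the side when fully over
- mouth (a point): centre of the sorter's open mouth, in the plane of its rim, 225 mm above the bench; axes are those of the sorter: x away from the lever, y to the left as seen from the lever side, z up. The sorter is a dark steel box fixed to the bench, with a clear far side; the mouth measures 110 (x) x 140 (y) mm inside, walls 4 mm. The top edge of the metal flap inside, which runs along x, stays below the rim, except within 5 mm above it when the lever is upright
- red_tub: the open red tub, 104 (x) x 136 (y) x 60 (z) mm, walls 4 mm, fixed half under the sorter and standing out to its +y or -y side (a green tub is on the other side): its centre is 72 mm to that side of the mouth's. Origin: centre of its underside, axes as the sorter's
There are look-alikes about, which are no part of the job. Leave any orange look-alike of the flat_cell alone.

How it is judged:
On the way, in this order (a step that is already met when the one before it is completed fails the run):
1. the lever is set to the red tub's side while the red-banded battery is still outside the sorter (((y of red_tub in the frame of mouth above 0 m and value of joint lever above 0.4 rad) or (y of red_tub in the frame of mouth below 0 m and value of joint lever below -0.4 rad)) and (horizontal distance between flat_cell and mouth above 0.11 m or z of flat_cell in the frame of mouth above 0 m)), for 0.1 s.
2. the red-banded battery goes in at the mouth, the lever still set (((y of red_tub in the frame of mouth above 0 m and value of joint lever above 0.4 rad) or (y of red_tub in the frame of mouth below 0 m and value of joint lever below -0.4 rad)) and x of flat_cell in the frame of mouth between -0.055 and 0.055 m and y of flat_cell in the frame of mouth between -0.07 and 0.07 m and z of flat_cell in the frame of mouth between -0.15 and -0.01 m), for 0.02 s.
At the end, for the whole second after the job is handed in: the red-banded battery lies at rest inside the red tub, below its rim, and the lever is still over towards the red tub's side (beyond 0.4 of its 0.5 rad) (((y of red_tub in the frame of mouth above 0 m and value of joint lever above 0.4 rad) or (y of red_tub in the frame of mouth below 0 m and value of joint lever below -0.4 rad)) and x of flat_cell in the frame of red_tub between -0.05 and 0.05 m and y of flat_cell in the frame of red_tub between -0.066 and 0.066 m and z of flat_cell in the frame of red_tub between -0.005 and 0.055 m and linear speed of flat_cell below 0.03 m/s); the robot touches nothing.
It also fails if it takes over 51 s, if anything falls off the work surface, if the arm or the gripper's body presses on something with over 40 N, if the wrist force passes 120 N, or if a joint passes its speed limit or range.

### The arm

A 6-joint arm with a two-finger parallel gripper is mounted at the origin on the work surface. World frame = base frame: x ahead of the robot, y to its left, z up, the work surface at z = 0. Lengths are in m, angles in rad, forces in N, time in s.
With the tool pointing down it reaches from about 0.35 to 0.975 m from the base axis. Payload 4.9 kg.
Tool frame: the origin (TCP) lies on the mounting face of the last link; the fingertips stand 173 mm ahead of it and the grasp point (between the pads) lies 155 mm ahead of it; z points along the fingers, y is the direction in which the jaws open and shut (so a half turn about z gives the same grasp; the last joint's range is limited). The gripper opens to 85 mm and grips with 20 to 120 N. Pads are 22 mm wide; open, the fingers measure 114 mm over their backs; the gripper's body (76 mm by 85 mm) begins 54 mm behind the grasp point. The pads swing forward as they close: fully open they stand 13 mm farther back than shut.
Start: joints at [-1.254, 0.053, 1.613, -0, 1.476, -0.119], TCP at [0.264, -0.567, 0.405] pointing down, gripper open.
Joint ranges: [-3.01, 3.01], [-1.01, 2.22], [0.06, 2.58], [-1.02, 4.17], [0.09, 2.62], [-3.14, 3.14]. Speed limits (rad/s): [2.57, 2.57, 3.14, 3.14, 3.14, 3.14].

### API

Orientations are given as a unit quaternion [w, x, y, z].
In Python, from plant import manip gives the robot as it stands.
- The arm moves only by the tool play_rows, never from a script. Its argument "increments" is a list of rows, each an object with "offset": the shift along the tool's x, y, z in mm, a list of three; "twist": the turn about the tool's z in rad; "grip": the opening, from 0 (shut) to 1 (fully open). In form: [{"offset": [dx, dy, dz], "twist": twist, "grip": grip}, ...]. A call has 1 to 5 rows; each row is the pose to reach, as a shift and turn from the pose commanded when the call began, along the tool's axes at that moment; what a row does not reach only later rows make up. A row lasts 1/12 s, in which the tool goes at most 41.7 mm and 7.16 degrees, less where a joint would pass 70% of its speed; a pose out of reach is approached as far as the arm can. A call with a gripper value outside its range is refused whole. The fingers move at their own pace and stop on an object; the grip force is fixed at half the most. Time passes only in rows, so rows that repeat a pose let the fingers close. It gives the time, the measured TCP pose, the force and the opening at its end, in the units of the state.
- manip.state(): the state, without advancing time (a new reading comes with each control period).
- manip.grab_frame(name): name is "side" or "top"; returns the picture (420x560x3 uint8, blue, green, red); there is no depth.
- manip.get_calibration(name): a dict with "fx", "fy", "cx", "cy" (pixels), "T" (4x4, takes a point from camera to world coordinates). Camera axes: x right, y down, z forward; pixel columns grow to the right and rows downward; lengths in m; the calibration is good to about 2 mm. A picture is of the moment at which its call begins. get_calibration takes no time and is no camera call.
- manip.job_done(): hands the job in, once; it reports no verdict.
Trained networks look in the newest picture that a camera, given by its name, has taken for a name from the list of things; names that differ only in an ending like _2 or _b are one class to them, and where a whole thing is asked for, a point or a joint stands for the part that bears it (a point fixed in the world has none). Each returns a list of dicts, best first, with "p" (0 to 1); they miss things now and then, are a little off and sometimes report something else, mostly with a low value. They report only what shows in the picture. A call takes as long as a camera call. They do not tell look-alikes from the thing itself.
- manip.boxes_of(query, camera): "xyz" ([x, y, z] in m, in the coordinates of the camera as it stood for that picture, good to about 4 mm: the middle of the surface that is visible of it).
- manip.tip_of(query, camera): "xyz" ([x, y, z] in m, in the coordinates of the camera as it stood for that picture, good to about 4 mm: a listed point, or the origin of a listed thing).
The state is a dict: "time": time; "joint_pos": joint angles; "joint_vel": joint speeds; "joint_efforts": joint torques, N m; "tool_pos": TCP position; "tool_rot": TCP orientation; "contact_force": force on the tool from outside, world axes, zero at the start; "ft_torque": the same for the moment, N m; "gripper_width": opening from 0.0 (shut) to 1.0 (fully open).
Only numpy, scipy, OpenCV 4.12 (cv2) and the standard library are available. Lean on these libraries where they do the work, as an engineer would, in place of code of your own. Each camera call takes 0.05 s, during which the arm holds its last target. There are 200 camera calls.

## Working session

There is one attempt and no reset: what is moved stays moved. The work goes in short steps, Python scripts to look and compute and a tool call to move; the robot and the scene stay as the last step left them, time stands still between calls to the robot, and variables do not carry over. Pictures are saved under pics/ and viewed, about 8 in all and at most 12, crops included, and the job is handed in when it is done.

Besides the shell and the picture viewer there is one more tool, called after ">>>" as name(argument=value, ...), one argument or row to a line, values as JSON. play_rows: Moves the arm, as the interface text tells. Its arguments: {"type":"object","properties":{"increments":{"type":"array"}},"required":["increments"]}

```bash
mkdir -p pics; ls
cat > h.py <<'E'
import numpy as np, cv2
from plant import manip
def w(cam,p):
    T=np.array(manip.get_calibration(cam)["T"]); return (T@np.r_[p,1])[:3]
def ray(cam,u,v,z):
    c=manip.get_calibration(cam); T=np.array(c["T"])
    d=T[:3,:3]@np.array([(u-c["cx"])/c["fx"],(v-c["cy"])/c["fy"],1]); o=T[:3,3]
    return o+d*(z-o[2])/d[2]
def px(cam,P):
    c=manip.get_calibration(cam); q=np.linalg.inv(np.array(c["T"]))@np.r_[P,1]
    return q[0]/q[2]*c["fx"]+c["cx"], q[1]/q[2]*c["fy"]+c["cy"]
E
python3 - <<'E'
from h import *
np.set_printoptions(precision=4,suppress=True)
ims=[]
for c in ("top","side"):
    im=manip.grab_frame(c); cv2.imwrite(f"pics/{c}0.png",im)
    for q in ("flat_cell","lever_knob","mouth","red_tub"):
        for d in manip.tip_of(q,c)[:5]: print(c,q,d["p"],w(c,d["xyz"]))
    print(manip.get_calibration(c))
s=manip.state(); print(s)
E
```

```text
pics
top flat_cell 0.8 [ 0.2899 -0.3531  0.0009]
top flat_cell 0.7 [ 0.4389 -0.3393  0.0004]
top flat_cell 0.53 [ 0.2922 -0.2535  0.0021]
top flat_cell 0.51 [ 0.5331 -0.337   0.0023]
top lever_knob 0.77 [0.5345 0.1391 0.2708]
top mouth 0.82 [0.6227 0.1136 0.223 ]
top red_tub 0.83 [0.6278 0.0415 0.0008]
{'fx': 491.56447524772614, 'fy': 491.56447524772614, 'cx': 285.0380575927636, 'cy': 214.67626013837847, 'T': array([[ 0.0266, -0.995 ,  0.0965,  0.3505],
       [-0.9996, -0.0255,  0.0124, -0.0919],
       [-0.0099, -0.0968, -0.9953,  1.2212],
       [ 0.    ,  0.    ,  0.    ,  1.    ]])}
side flat_cell 0.58 [ 0.2969 -0.2571 -0.0015]
side flat_cell 0.51 [ 0.294  -0.356   0.0024]
side lever_knob 0.66 [0.542  0.1363 0.2732]
side mouth 0.79 [0.6277 0.1083 0.2238]
side red_tub 0.4 [0.6351 0.0337 0.0056]
{'fx': 453.339065502899, 'fy': 453.339065502899, 'cx': 278.8953529668583, 'cy': 208.4357233828901, 'T': array([[ 0.8576, -0.3045,  0.4146, -0.0035],
       [-0.5144, -0.5125,  0.6876, -0.8441],
       [ 0.0032, -0.8029, -0.5961,  0.8422],
       [ 0.    ,  0.    ,  0.    ,  1.    ]])}
{'time': 0.5, 'joint_pos': array([-1.254 ,  0.0527,  1.613 ,  0.    ,  1.476 , -0.119 ]), 'joint_vel': array([-0.0013,  0.0004, -0.001 ,  0.0004,  0.0007, -0.0015]), 'joint_efforts': array([ -0.0002, -39.3217, -37.0027,  -0.0001,   0.0014,   0.    ]), 'tool_pos': array([ 0.2638, -0.5666,  0.4046]), 'tool_rot': array([-0.0001,  0.9764,  0.2162, -0.    ]), 'contact_force': array([-0.7774, -0.9149,  0.0321]), 'ft_torque': array([0.0037, 0.0338, 0.0378]), 'gripper_width': 1.0011025695141416}
```

View pics/top0.png

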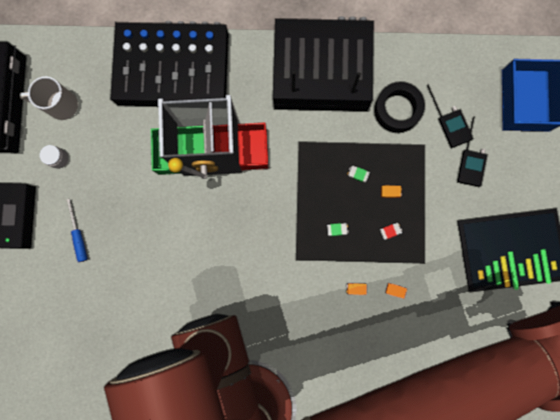

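View pics/side0.png

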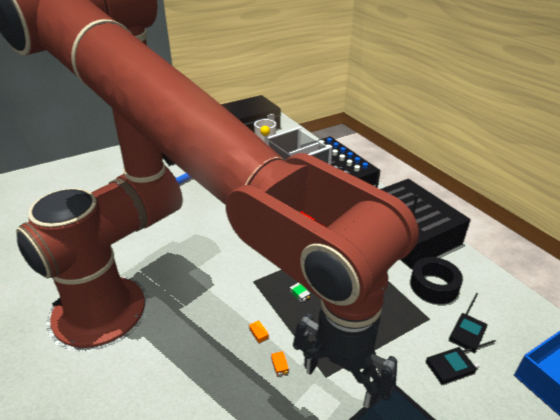

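The top view shows the red tub to the right of the sorter (world −y), at about (253,145). The knob is at (175,165), leaning slightly left. The red-banded battery is on the mat at (391,231), with green ones at (359,174) and (337,229). The side view is mostly blocked by the arm. I'll crop for orientations.

Run:
```python
import cv2,numpy as np
im=cv2.imread("pics/top0.png")
a=cv2.resize(im[85:185,145:275],None,fx=6,fy=6,interpolation=cv2.INTER_CUBIC)[:, :780]
b=cv2.resize(im[210:250,365:415],None,fx=6,fy=6,interpolation=cv2.INTER_CUBIC)
a[0:240,480:780]=b
cv2.imwrite("pics/crop0.png",a)
hsv=cv2.cvtColor(im,cv2.COLOR_BGR2HSV)
roi=np.zeros(im.shape[:2],np.uint8); roi[215:248,372:412]=1
m=((hsv[...,2]>90)&(roi>0)).astype(np.uint8)
c=max(cv2.findContours(m,0,2)[0],key=cv2.contourArea)
r=cv2.minAreaRect(c); print(r, m.sum())
from h import *
pts=cv2.boxPoints(r); P=np.array([ray("top",u,v,0.0195)for u,v in pts]); print(P, P.mean(0)); print(np.linalg.norm(P-np.roll(P,1,0),axis=1))
```

```text
((390.862060546875, 230.65516662597656), (12.255891799926758, 20.055095672607422), 68.19859313964844) 245
[[ 0.43846822 -0.30817449  0.0195    ]
 [ 0.45791448 -0.35350391  0.0195    ]
 [ 0.43031193 -0.36471352  0.0195    ]
 [ 0.41094096 -0.31947731  0.0195    ]] [ 0.4344089  -0.33646731  0.0195    ]
[0.02975742 0.04932457 0.02979189 0.04920923]
```

View pics/crop0.png

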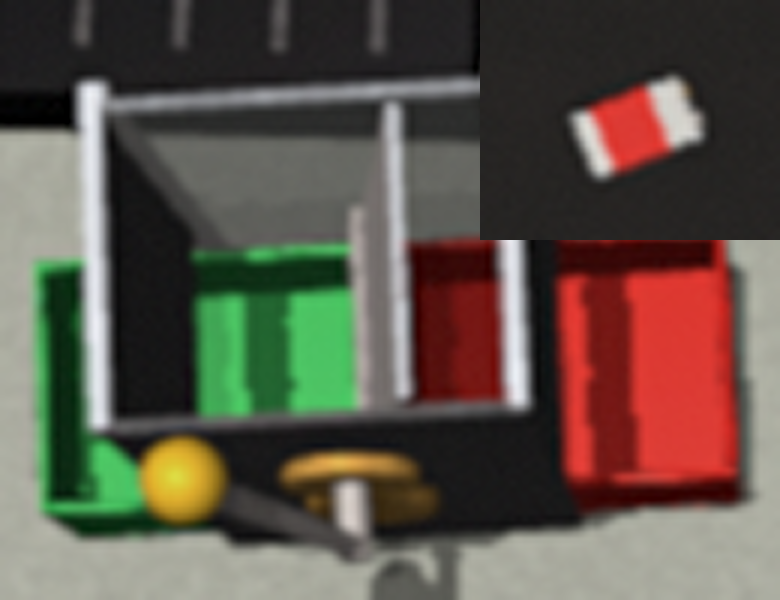

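The crop shows the sorter rim's outer corners at about (160.3,156.7), (233.3,153) and (157.8,98.7), so the yaw is small. The knob is at (175.3,165). The flap leans opposite to the lever, so the −y side opens once the lever is over to −y.

```bash
cat >> h.py <<'E'
from scipy.spatial.transform import Rotation as R
def off(target, yaw=None, s=None):
    """tool offset mm to a world TCP target, from the present measured pose; yaw= wanted world heading of tool y (mod pi)"""
    s=s or manip.state(); q=s["tool_rot"]; M=R.from_quat([q[1],q[2],q[3],q[0]]).as_matrix()
    o=M.T@(np.array(target)-s["tool_pos"])*1000
    a=np.arctan2(M[1,1],M[0,1]); t=None
    if yaw is not None: t=-((yaw-a+np.pi/2)%np.pi-np.pi/2)
    return o.round(1), t
E
python3 - <<'E'
from h import *
np.set_printoptions(precision=4,suppress=True)
A=ray("top",160.3,156.7,.225);B=ray("top",233.3,153,.225);C=ray("top",157.8,98.7,.225)
print("corners",A,B,C,np.linalg.norm(A-B),np.linalg.norm(A-C))
v=A-B; u=C-A
print("yaw",np.arctan2(-v[0],v[1]),np.arctan2(u[1],u[0]), "centre",(B+C)/2)
k=ray("top",175.3,165,.275); print("knob",k)
for yaw in (0.,-.04,-.06):
  ex=np.array([np.cos(yaw),np.sin(yaw),0]);ey=np.array([-np.sin(yaw),np.cos(yaw),0]);m=(B+C)/2
  print(yaw,"knob in sorter",(k-m)@ex,(k-m)@ey,"full",m-.088*ex-.065*ey)
print("bat axis",np.arctan2(-.35350391+.30817449,.4579-.43847))
s=manip.state();print(off([.53,.20,.50],None), s["tool_pos"])
E
```

```text
corners [0.5607 0.1813 0.225 ] [0.5722 0.0307 0.225 ] [0.6837 0.1928 0.225 ] 0.15103108305656063 0.12347702189101516
yaw 0.07583324611417336 0.09360556947630097 centre [0.6279 0.1117 0.225 ]
knob [0.5344 0.1373 0.275 ]
0.0 knob in sorter -0.09351981437985235 0.02554022563865116 full [0.5399 0.0467 0.225 ]
-0.04 knob in sorter -0.09446634512152939 0.02178000107197777 full [0.5374 0.0503 0.225 ]
-0.06 knob in sorter -0.09488302346429124 0.01988644426713861 full [0.5362 0.0521 0.225 ]
bat axis -1.1658466591600427
(array([ 564.9, -582.6,  -95.3]), None) [ 0.2638 -0.5666  0.4046]
```

>>> play_rows(
  increments=[
    {"offset": [28,-28.5,-8],"twist": 0,"grip": 0},
    {"offset": [56,-57,-16],"twist": 0,"grip": 0},
    {"offset": [84,-85.5,-24],"twist": 0,"grip": 0},
    {"offset": [112,-114,-32],"twist": 0,"grip": 0},
    {"offset": [140,-142.5,-40],"twist": 0,"grip": 0},
  ],
)

```text
time: 0.92
tool_pos: [0.3307, -0.3766, 0.445]
tool_rot: [0.0, 0.976, 0.216, 0.0]
contact_force: [2.0, -0.0, 0.8]
gripper_width: 0.303
```

>>> play_rows(
  increments=[
    {"offset": [28,-28.5,-8],"twist": 0,"grip": 0},
    {"offset": [56,-57,-16],"twist": 0,"grip": 0},
    {"offset": [84,-85.5,-24],"twist": 0,"grip": 0},
    {"offset": [112,-114,-32],"twist": 0,"grip": 0},
    {"offset": [140,-142.5,-40],"twist": 0,"grip": 0},
  ],
)

```text
time: 1.33
tool_pos: [0.3973, -0.1881, 0.4854]
tool_rot: [0.0, 0.976, 0.216, 0.0]
contact_force: [1.5, -1.4, -0.6]
gripper_width: 0.001
```

>>> play_rows(
  increments=[
    {"offset": [28,-28.5,-3],"twist": -0.12,"grip": 0},
    {"offset": [56,-57,-6],"twist": -0.24,"grip": 0},
    {"offset": [84,-85.5,-9],"twist": -0.36,"grip": 0},
    {"offset": [112,-114,-12],"twist": -0.48,"grip": 0},
    {"offset": [140,-142.5,-15],"twist": -0.6,"grip": 0},
  ],
)

```text
time: 1.75
tool_pos: [0.4641, 0.0004, 0.5003]
tool_rot: [0.0, 0.867, 0.498, 0.001]
contact_force: [1.2, 0.3, -0.7]
gripper_width: 0.002
```

Run:
```python
from h import *
print(off([.5325,.19,.50],.08),manip.state()["time"])
```

```text
(array([198.2, -36.6,   0.4]), np.float64(-0.6089742547974337)) 1.75
```

>>> play_rows(
  increments=[
    {"offset": [39.6,-7.4,0],"twist": -0.12,"grip": 0},
    {"offset": [79.2,-14.8,0],"twist": -0.24,"grip": 0},
    {"offset": [118.8,-22.2,0],"twist": -0.36,"grip": 0},
    {"offset": [158.4,-29.6,0],"twist": -0.48,"grip": 0},
    {"offset": [198,-37,0],"twist": -0.605,"grip": 0},
  ],
)

```text
time: 2.17
tool_pos: [0.5334, 0.1897, 0.4999]
tool_rot: [0.0, 0.68, 0.734, 0.0]
contact_force: [0.0, -1.2, -0.0]
gripper_width: -0.003
```

Run:
```python
from h import *
print(off([.5325,.19,.423],.08),manip.state()["time"])
for c in ("top","side"):
    im=manip.grab_frame(c); cv2.imwrite(f"pics/{c}1.png",im)
    for q in ("lever_knob","mouth"):
        for d in manip.tip_of(q,c)[:2]: print(c,q,d["p"],w(c,d["xyz"]))
t=cv2.imread("pics/top1.png")[60:220,100:320]; s=cv2.imread("pics/side1.png")[60:220,190:410]
cv2.imwrite("pics/c1.png",cv2.resize(np.vstack([t,s]),None,fx=1.8,fy=1.8))
```

```text
(array([ 0.4, -0.9, 76.9]), np.float64(-0.0034612353085794467)) 2.1667
top lever_knob 0.67 [0.53479411 0.13606775 0.27264728]
top mouth 0.92 [0.62674676 0.11569046 0.22333099]
side lever_knob 0.6 [0.53693674 0.13394035 0.26926731]
side lever_knob 0.32 [ 0.43959641 -0.33714907  0.00444611]
side mouth 0.8 [0.62972822 0.10426149 0.22475386]
```

View pics/c1.png

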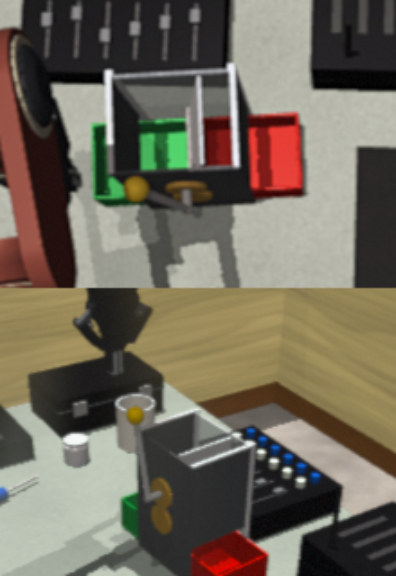

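The knob and sorter agree in both views, and the gripper is clear on the +y side. Now I'll descend and push.

>>> play_rows(
  increments=[
    {"offset": [0,0,38],"twist": 0,"grip": 0},
    {"offset": [0,0,77],"twist": 0,"grip": 0},
    {"offset": [-15,0,77],"twist": 0,"grip": 0},
    {"offset": [-25,0,77],"twist": 0,"grip": 0},
    {"offset": [-35,0,77],"twist": 0,"grip": 0},
  ],
)

```text
time: 2.88
tool_pos: [0.5355, 0.1509, 0.4232]
tool_rot: [-0.0, 0.683, 0.731, 0.0]
contact_force: [-1.9, 1.3, 0.4]
gripper_width: 0.003
```

>>> play_rows(
  increments=[
    {"offset": [-12,0,0],"twist": 0,"grip": 0},
    {"offset": [-24,0,0],"twist": 0,"grip": 0},
    {"offset": [-36,0,0],"twist": 0,"grip": 0},
    {"offset": [-48,0,0],"twist": 0,"grip": 0},
    {"offset": [-60,0,0],"twist": 0,"grip": 0},
  ],
)

```text
time: 3.3
tool_pos: [0.5401, 0.0914, 0.4234]
tool_rot: [0.0, 0.682, 0.731, 0.001]
contact_force: [-0.1, 1.1, -1.9]
gripper_width: -0.004
```

>>> play_rows(
  increments=[
    {"offset": [-5,0,0],"twist": 0,"grip": 0},
    {"offset": [-10,0,0],"twist": 0,"grip": 0},
    {"offset": [-15,0,0],"twist": 0,"grip": 0},
    {"offset": [-19,0,0],"twist": 0,"grip": 0},
    {"offset": [-23,0,0],"twist": 0,"grip": 0},
  ],
)

```text
time: 3.72
tool_pos: [0.5414, 0.0696, 0.4224]
tool_rot: [-0.0, 0.682, 0.732, -0.0]
contact_force: [0.1, 1.4, -1.5]
gripper_width: -0.005
```

Run:
```python
from h import *
for c in ("top","side"):
    im=manip.grab_frame(c); cv2.imwrite(f"pics/{c}2.png",im)
    for d in manip.tip_of("lever_knob",c)[:2]: print(c,d["p"],w(c,d["xyz"]))
print(manip.state()["contact_force"],manip.state()["tool_pos"])
```

```text
top 0.38 [0.54063611 0.0447972  0.26142551]
side 0.6 [0.54861428 0.04333634 0.26363889]
side 0.16 [0.63116656 0.10393641 0.22454051]
[-0.59737668  0.44460698 -0.17416197] [0.54155459 0.0697216  0.42291561]
```

>>> play_rows(
  increments=[
    {"offset": [-2,0,0],"twist": 0,"grip": 0},
    {"offset": [-4,0,0],"twist": 0,"grip": 0},
    {"offset": [-4,0,0],"twist": 0,"grip": 0},
  ],
)

```text
time: 4.17
tool_pos: [0.5417, 0.0657, 0.4226]
tool_rot: [-0.0, 0.682, 0.731, -0.0]
contact_force: [-0.5, 0.6, -0.9]
gripper_width: -0.001
```

>>> play_rows(
  increments=[
    {"offset": [-1.5,0,0],"twist": 0,"grip": 0},
    {"offset": [-3,0,0],"twist": 0,"grip": 0},
    {"offset": [-3,0,0],"twist": 0,"grip": 0},
  ],
)

```text
time: 4.42
tool_pos: [0.5419, 0.0632, 0.4226]
tool_rot: [-0.001, 0.682, 0.732, 0.001]
contact_force: [-0.4, 4.6, -1.2]
gripper_width: 0.005
```

>>> play_rows(
  increments=[
    {"offset": [-1.5,0,0],"twist": 0,"grip": 0},
    {"offset": [-1.5,0,0],"twist": 0,"grip": 0},
  ],
)

```text
time: 4.58
tool_pos: [0.5419, 0.0626, 0.4226]
tool_rot: [-0.002, 0.681, 0.732, 0.002]
contact_force: [0.2, 9.6, -0.9]
gripper_width: -0.003
```

>>> play_rows(
  increments=[
    {"offset": [15,0,0],"twist": 0,"grip": 0},
    {"offset": [28,0,0],"twist": 0,"grip": 0},
    {"offset": [28,0,-38],"twist": 0,"grip": 0},
    {"offset": [28,0,-76],"twist": 0,"grip": 0},
  ],
)

```text
time: 4.92
tool_pos: [0.5396, 0.0899, 0.496]
tool_rot: [-0.002, 0.682, 0.732, -0.003]
contact_force: [0.6, 0.6, 0.7]
gripper_width: -0.005
```

>>> play_rows(
  increments=[
    {"offset": [-37,-12,0],"twist": 0,"grip": 0},
    {"offset": [-74,-24,0],"twist": 0,"grip": 0},
    {"offset": [-111,-36,0],"twist": 0,"grip": 0},
    {"offset": [-148,-48,0],"twist": 0,"grip": 0},
    {"offset": [-185,-60,0],"twist": 0,"grip": 0.75},
  ],
)

```text
time: 5.33
tool_pos: [0.4925, -0.1008, 0.4993]
tool_rot: [0.001, 0.682, 0.732, -0.0]
contact_force: [1.1, 0.3, -0.1]
gripper_width: 0.127
```

>>> play_rows(
  increments=[
    {"offset": [-36,-12,15],"twist": -0.066,"grip": 0.75},
    {"offset": [-72,-24,30],"twist": -0.132,"grip": 0.75},
    {"offset": [-108,-36,45],"twist": -0.2,"grip": 0.75},
    {"offset": [-144,-48,60],"twist": -0.266,"grip": 0.75},
    {"offset": [-180,-60,75],"twist": -0.333,"grip": 0.75},
  ],
)

```text
time: 5.75
tool_pos: [0.4451, -0.2849, 0.4236]
tool_rot: [0.001, 0.55, 0.835, -0.001]
contact_force: [0.6, -0.2, 1.1]
gripper_width: 0.75
```

Run:
```python
from h import *
print(off([.435,-.337,.28],.405),manip.state()["time"])
for c in ("top","side"):
    im=manip.grab_frame(c); cv2.imwrite(f"pics/{c}3.png",im)
    for q in ("lever_knob","flat_cell","mouth"):
        for d in manip.tip_of(q,c)[:4]: print(c,q,d["p"],w(c,d["xyz"]))
```

```text
(array([-43.7, -29.9, 143.7]), np.float64(0.001335220207502541)) 5.75
top lever_knob 0.77 [0.54311896 0.03936426 0.26109607]
top flat_cell 0.59 [0.62929844 0.04052631 0.00089021]
top flat_cell 0.48 [ 0.43744056 -0.33644465  0.00301664]
top mouth 0.95 [0.62645714 0.11378847 0.22267636]
side lever_knob 0.67 [0.55026824 0.03888432 0.26099619]
side flat_cell 0.6 [ 0.5384246  -0.33764286  0.00265853]
side flat_cell 0.6 [ 2.96125401e-01 -2.56951657e-01  1.83021158e-04]
side flat_cell 0.56 [ 0.29444694 -0.35479993  0.00324701]
side flat_cell 0.53 [ 0.43793404 -0.3403184   0.00298943]
side mouth 0.56 [0.62908234 0.1062759  0.22159554]
```

View pics/side3.png

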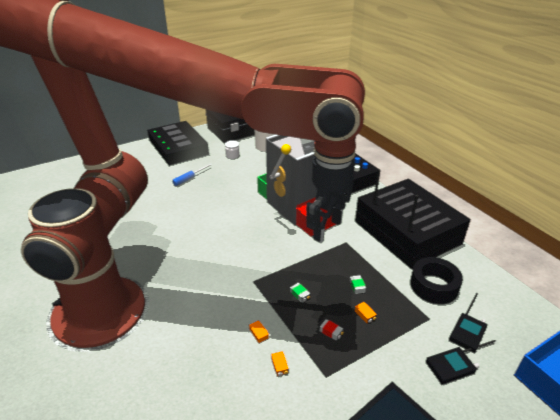

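The side view shows the lever fully over to the red side, with the knob at (286,149). The red battery is at (331,329), with no neighbours within finger reach. Next, move above it and descend.

>>> play_rows(
  increments=[
    {"offset": [-12,-8,38],"twist": 0,"grip": 0.75},
    {"offset": [-24,-16,75],"twist": 0,"grip": 0.75},
    {"offset": [-36,-24,110],"twist": 0,"grip": 0.75},
    {"offset": [-45,-29.5,144],"twist": 0,"grip": 0.75},
    {"offset": [-45,-29.5,144],"twist": 0,"grip": 0.75},
  ],
)

```text
time: 6.57
tool_pos: [0.4348, -0.3345, 0.2724]
tool_rot: [-0.006, 0.551, 0.834, 0.001]
contact_force: [-0.6, 1.0, -1.0]
gripper_width: 0.749
```

Run:
```python
from h import *
print(off([.436,-.338,.178],.405),manip.state()["tool_pos"])
im=manip.grab_frame("side")
for P in ([.436,-.338,.0195],):
    u,v=px("side",P); cv2.circle(im,(int(u),int(v)),1,(255,0,0),-1)
for c in ("top",): manip.grab_frame(c)
cv2.imwrite("pics/side4.png",cv2.resize(im[230:380,250:430],None,fx=4,fy=4,interpolation=cv2.INTER_CUBIC))
for c in ("side","top"):
    for d in manip.tip_of("flat_cell",c)[:5]: print(c,d["p"],w(c,d["xyz"]))
```

```text
(array([-4.7,  0.2, 94.4]), np.float64(-0.0016950196436575915)) [ 0.43478555 -0.33454486  0.27243963]
side 0.68 [ 0.29676024 -0.25688995 -0.00383359]
side 0.66 [ 0.29540166 -0.35514556  0.00435112]
side 0.58 [ 0.43855656 -0.33673955  0.00520175]
side 0.55 [ 0.53613485 -0.34009679  0.00310043]
top 0.49 [ 0.43804058 -0.33643921  0.00407962]
top 0.44 [ 0.5340081  -0.33716195  0.00131513]
```

View pics/side4.png

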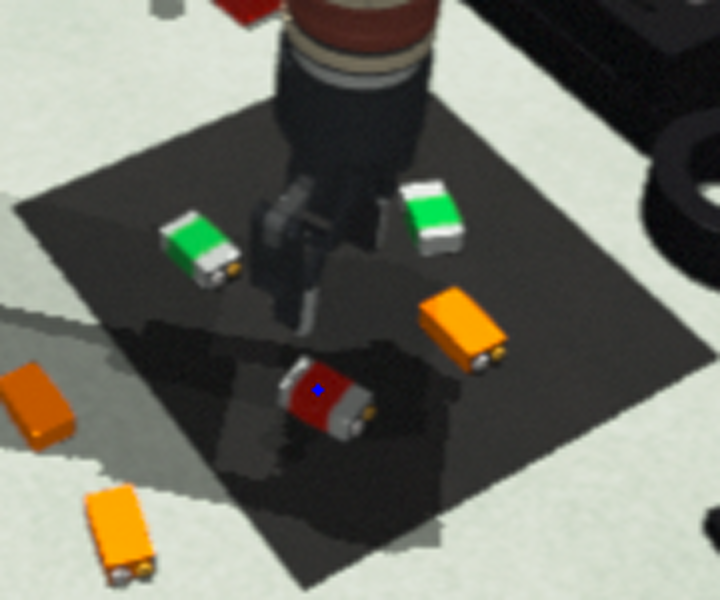

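The marker at (.436,−.338) falls on the red band's centre at (317,390) in the crop. The pose reading was slightly off the command, so I'll re-read it before descending.

Run:
```python
from h import *
s=manip.state();print(off([.436,-.338,.178],.405,s),s["tool_pos"],s["tool_rot"],s["joint_vel"],s["joint_pos"],s["contact_force"])
```

```text
(array([ -0.7,  -2.5, 104.8]), np.float64(-0.0006579678506852815)) [ 0.43768997 -0.33608469  0.28276294] [ 2.21289970e-03  5.50720651e-01  8.34686611e-01 -3.59144215e-04] [-0.00064565 -0.01680447 -0.0145283  -0.00288916 -0.00271349 -0.00458821] [-7.89741826e-01 -1.43908845e-02  1.89210854e+00  2.14805839e-04
  1.25939596e+00 -1.19414546e+00] [-0.03647859  0.07076876  0.78000008]
```

>>> play_rows(
  increments=[
    {"offset": [-1,-1,25],"twist": 0,"grip": 0.75},
    {"offset": [-1,-1,50],"twist": 0,"grip": 0.75},
    {"offset": [-1,-1,70],"twist": 0,"grip": 0.75},
    {"offset": [-1,-1,85],"twist": 0,"grip": 0.75},
    {"offset": [-1,-1,90],"twist": 0,"grip": 0.75},
  ],
)

```text
time: 7.18
tool_pos: [0.4365, -0.3371, 0.1902]
tool_rot: [0.0, 0.551, 0.835, -0.0]
contact_force: [-0.4, -0.1, 0.3]
gripper_width: 0.751
```

>>> play_rows(
  increments=[
    {"offset": [0,0,0],"twist": 0,"grip": 0.75},
    {"offset": [0,0,0],"twist": 0,"grip": 0.75},
    {"offset": [0,0,0],"twist": 0,"grip": 0.75},
  ],
)

```text
time: 7.43
tool_pos: [0.437, -0.3382, 0.1923]
tool_rot: [0.002, 0.551, 0.834, -0.0]
contact_force: [0.4, -0.1, 0.9]
gripper_width: 0.75
```

Run:
```python
from h import *
s=manip.state();print(off([.436,-.338,.178],.405,s),s["tool_pos"],s["contact_force"])
im=manip.grab_frame("side")
cv2.imwrite("pics/side5.png",cv2.resize(im[270:370,270:400],None,fx=5,fy=5,interpolation=cv2.INTER_CUBIC))
s=manip.state();print(off([.436,-.338,.178],.405,s),s["tool_pos"],s["contact_force"])
```

```text
(array([ 0.6, -0.8, 14.3]), np.float64(-0.0015785732163930977)) [ 0.43695211 -0.33821183  0.19230343] [ 0.44567712 -0.09977308  0.85044418]
(array([ 0.5, -0.7, 14.1]), np.float64(-0.001680835243449641)) [ 0.43680485 -0.33817984  0.1920632 ] [ 0.19231328  0.18322042 -0.46334476]
```

View pics/side5.png

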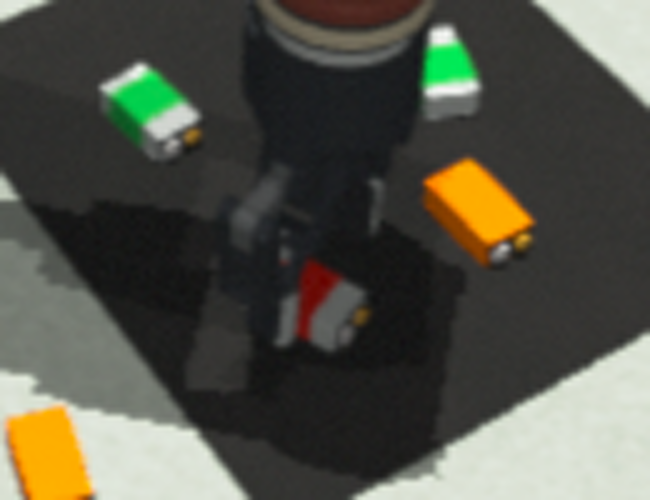

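The jaws straddle the battery, which is at about (320,305) in the crop, and they line up with its sides. Now I'll lower 14 mm and grip.

>>> play_rows(
  increments=[
    {"offset": [0,0,7],"twist": 0,"grip": 0.75},
    {"offset": [0,0,14],"twist": 0,"grip": 0.75},
    {"offset": [0,0,14],"twist": 0,"grip": 0.5},
    {"offset": [0,0,14],"twist": 0,"grip": 0.4},
    {"offset": [0,0,14],"twist": 0,"grip": 0.3},
  ],
)

```text
time: 7.9
tool_pos: [0.4358, -0.3375, 0.1754]
tool_rot: [-0.0, 0.551, 0.834, 0.0]
contact_force: [1.0, 1.2, 0.2]
gripper_width: 0.331
```

>>> play_rows(
  increments=[
    {"offset": [0,0,0],"twist": 0,"grip": 0.15},
    {"offset": [0,0,0],"twist": 0,"grip": 0},
    {"offset": [0,0,0],"twist": 0,"grip": 0},
    {"offset": [0,0,0],"twist": 0,"grip": 0},
    {"offset": [0,0,0],"twist": 0,"grip": 0},
  ],
)

```text
time: 8.32
tool_pos: [0.4359, -0.3376, 0.1757]
tool_rot: [-0.0, 0.551, 0.834, -0.0]
contact_force: [-0.7, -0.0, 0.5]
gripper_width: 0.297
```

>>> play_rows(
  increments=[
    {"offset": [0,0,-15],"twist": 0,"grip": 0},
    {"offset": [0,0,-40],"twist": 0,"grip": 0},
    {"offset": [0,0,-75],"twist": 0,"grip": 0},
    {"offset": [0,0,-110],"twist": 0,"grip": 0},
    {"offset": [0,0,-145],"twist": 0,"grip": 0},
  ],
)

```text
time: 8.73
tool_pos: [0.4356, -0.3372, 0.3217]
tool_rot: [-0.001, 0.551, 0.834, 0.0]
contact_force: [1.3, -0.2, -0.8]
gripper_width: 0.289
```

>>> play_rows(
  increments=[
    {"offset": [0,0,-40],"twist": 0,"grip": 0},
    {"offset": [0,0,-80],"twist": 0,"grip": 0},
    {"offset": [0,0,-120],"twist": 0,"grip": 0},
    {"offset": [0,0,-155],"twist": 0,"grip": 0},
    {"offset": [0,0,-155],"twist": 0,"grip": 0},
  ],
)

```text
time: 9.15
tool_pos: [0.4363, -0.3379, 0.4859]
tool_rot: [0.008, 0.551, 0.834, -0.002]
contact_force: [0.4, -0.1, 0.8]
gripper_width: 0.293
```

Run:
```python
from h import *
im=manip.grab_frame("side"); cv2.imwrite("pics/side6.png",im)
s=manip.state();print(off([.6286,.092,.475],.08,s),s["tool_pos"],s["gripper_width"])
```

```text
(array([319.9, 345.6,   5. ]), np.float64(0.3231053173785914)) [ 0.4361914  -0.337789    0.48182256] 0.29746177261405227
```

View pics/side6.png

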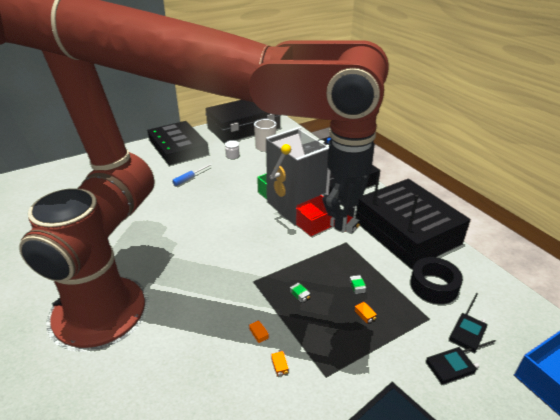

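The battery is held in the jaws at (350,222). The mat spot is empty and the lever is still over.

>>> play_rows(
  increments=[
    {"offset": [26,28,0],"twist": 0,"grip": 0},
    {"offset": [52,56,0],"twist": 0,"grip": 0},
    {"offset": [78,84,0],"twist": 0,"grip": 0},
    {"offset": [104,112,0],"twist": 0,"grip": 0},
    {"offset": [130,140,0],"twist": 0,"grip": 0},
  ],
)

```text
time: 9.62
tool_pos: [0.5139, -0.1614, 0.4736]
tool_rot: [-0.001, 0.552, 0.834, -0.0]
contact_force: [0.6, -0.3, 0.3]
gripper_width: 0.295
```

>>> play_rows(
  increments=[
    {"offset": [26,28,0],"twist": 0.06,"grip": 0},
    {"offset": [52,56,0],"twist": 0.13,"grip": 0},
    {"offset": [78,84,0],"twist": 0.19,"grip": 0},
    {"offset": [104,112,0],"twist": 0.26,"grip": 0},
    {"offset": [130,140,0],"twist": 0.323,"grip": 0},
  ],
)

```text
time: 10.03
tool_pos: [0.5917, 0.0134, 0.4735]
tool_rot: [-0.001, 0.679, 0.734, -0.001]
contact_force: [-0.0, 0.7, -1.4]
gripper_width: 0.292
```

Run:
```python
from h import *
manip.grab_frame("side")
s=manip.state();print(off([.6286,.092,.475],.08,s),s["tool_pos"],s["gripper_width"])
```

```text
(array([70.6, 41.3, -1.5]), np.float64(0.0002110595299602558)) [0.59310393 0.01830016 0.47312793] 0.29421483175946644
```

>>> play_rows(
  increments=[
    {"offset": [30,18,0],"twist": 0,"grip": 0},
    {"offset": [58,34,0],"twist": 0,"grip": 0},
    {"offset": [72,42,0],"twist": 0,"grip": 0},
    {"offset": [72,42,10],"twist": 0,"grip": 0},
    {"offset": [72,42,20],"twist": 0,"grip": 0},
  ],
)

```text
time: 10.5
tool_pos: [0.6277, 0.0869, 0.4542]
tool_rot: [-0.0, 0.678, 0.735, -0.001]
contact_force: [0.6, 0.6, -0.9]
gripper_width: 0.295
```

>>> play_rows(
  increments=[
    {"offset": [0,0,15],"twist": 0,"grip": 0},
    {"offset": [0,0,25],"twist": 0,"grip": 0},
    {"offset": [0,0,30],"twist": 0,"grip": 0},
    {"offset": [0,0,30],"twist": 0,"grip": 0},
    {"offset": [0,0,30],"twist": 0,"grip": 0},
  ],
)

```text
time: 10.92
tool_pos: [0.6274, 0.0859, 0.4252]
tool_rot: [-0.0, 0.679, 0.734, -0.0]
contact_force: [-0.2, 0.1, -0.5]
gripper_width: 0.289
```

Run:
```python
from h import *
s=manip.state();print(off([.6286,.092,.42],.08,s),s["tool_pos"],s["gripper_width"],s["contact_force"])
im=manip.grab_frame("side"); im2=manip.grab_frame("top")
for c in ("side","top"):
    for d in manip.tip_of("lever_knob",c)[:1]: print(c,d["p"],w(c,d["xyz"]))
cv2.imwrite("pics/c7.png",np.hstack([cv2.resize(i,None,fx=3,fy=3,interpolation=cv2.INTER_CUBIC) for i in (im[90:240,240:370],im2[70:220,140:270])]))
```

```text
(array([6. , 1.6, 5.1]), np.float64(-0.000975513930122407)) [0.62744691 0.08586513 0.42515052] 0.2886537392038846 [-0.20831514  0.14952695 -0.45900262]
side 0.69 [0.54766216 0.0411482  0.26078836]
top 0.66 [0.54284432 0.03897896 0.25885417]
```

View pics/c7.png

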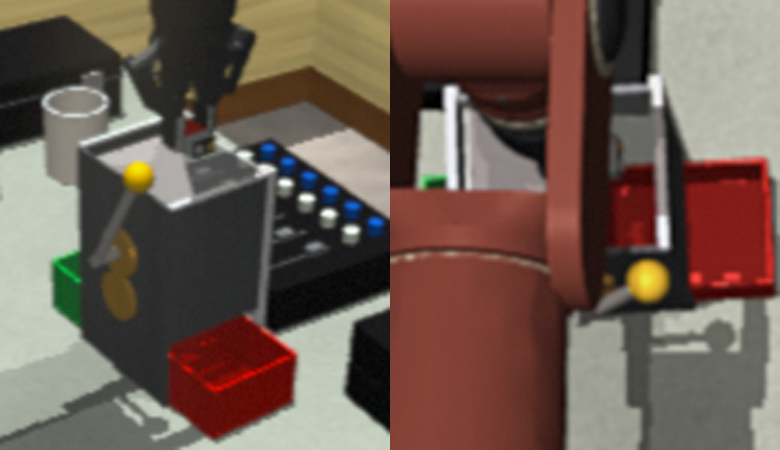

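The battery hangs over the mouth at (200,135) in the left crop, on the red side of it, and the knob is still over. Release now.

>>> play_rows(
  increments=[
    {"offset": [0,0,0],"twist": 0,"grip": 0.6},
    {"offset": [0,0,0],"twist": 0,"grip": 0.6},
    {"offset": [0,0,0],"twist": 0,"grip": 0.6},
    {"offset": [0,0,0],"twist": 0,"grip": 0.6},
  ],
)

```text
time: 11.45
tool_pos: [0.6277, 0.0866, 0.426]
tool_rot: [0.0, 0.678, 0.735, 0.0]
contact_force: [-0.4, 0.0, 0.1]
gripper_width: 0.6
```

>>> play_rows(
  increments=[
    {"offset": [0,0,-25],"twist": 0,"grip": 0.6},
    {"offset": [0,0,-60],"twist": 0,"grip": 0.6},
    {"offset": [0,0,-95],"twist": 0,"grip": 0.6},
    {"offset": [0,0,-95],"twist": 0,"grip": 0.6},
  ],
)

```text
time: 11.78
tool_pos: [0.6277, 0.0866, 0.5306]
tool_rot: [0.005, 0.678, 0.735, 0.005]
contact_force: [0.3, 0.4, 2.1]
gripper_width: 0.598
```

>>> play_rows(
  increments=[
    {"offset": [-39,0,0],"twist": 0,"grip": 0.6},
    {"offset": [-78,0,0],"twist": 0,"grip": 0.6},
    {"offset": [-117,0,0],"twist": 0,"grip": 0.6},
    {"offset": [-156,0,0],"twist": 0,"grip": 0.6},
    {"offset": [-195,0,0],"twist": 0,"grip": 0.6},
  ],
)

```text
time: 12.2
tool_pos: [0.6431, -0.1094, 0.5208]
tool_rot: [0.0, 0.678, 0.735, 0.0]
contact_force: [-0.4, 0.1, 0.5]
gripper_width: 0.599
```

>>> play_rows(
  increments=[
    {"offset": [-39,0,0],"twist": 0,"grip": 0.6},
    {"offset": [-78,0,0],"twist": 0,"grip": 0.6},
    {"offset": [-117,0,0],"twist": 0,"grip": 0.6},
    {"offset": [-156,0,0],"twist": 0,"grip": 0.6},
    {"offset": [-195,0,0],"twist": 0,"grip": 0.6},
  ],
)

```text
time: 12.62
tool_pos: [0.6587, -0.3041, 0.5207]
tool_rot: [0.0, 0.678, 0.735, 0.0]
contact_force: [1.5, 0.2, -0.5]
gripper_width: 0.601
```

Run:
```python
from h import *
im=manip.grab_frame("side"); im2=manip.grab_frame("top")
for c in ("side","top"):
  for q in ("lever_knob","flat_cell","red_tub"):
    for d in manip.tip_of(q,c)[:5]: print(c,q,d["p"],w(c,d["xyz"]))
cv2.imwrite("pics/c8.png",np.hstack([cv2.resize(i,None,fx=3,fy=3,interpolation=cv2.INTER_CUBIC) for i in (im[90:240,240:370],im2[70:220,150:280])]))
s=manip.state();print(s["time"],s["contact_force"],s["gripper_width"])
```

```text
side lever_knob 0.73 [0.54832907 0.03895368 0.26056627]
side flat_cell 0.7 [ 0.53587143 -0.33918415  0.00162134]
side flat_cell 0.6 [ 0.29425364 -0.35492228  0.00414571]
side flat_cell 0.53 [ 0.29650648 -0.25593617 -0.00123245]
side red_tub 0.74 [0.63129607 0.03535495 0.00696419]
top lever_knob 0.71 [0.54186554 0.03948779 0.25534944]
top flat_cell 0.72 [0.61897599 0.00310379 0.00424617]
top flat_cell 0.7 [ 0.28860764 -0.35038913  0.00137863]
top flat_cell 0.64 [ 0.28921835 -0.25023662  0.00178175]
top red_tub 0.7 [0.62989758 0.04384159 0.00109008]
13.0167 [ 1.09746808 -0.02100358  0.10542731] 0.5964861809889276
```

View pics/c8.png

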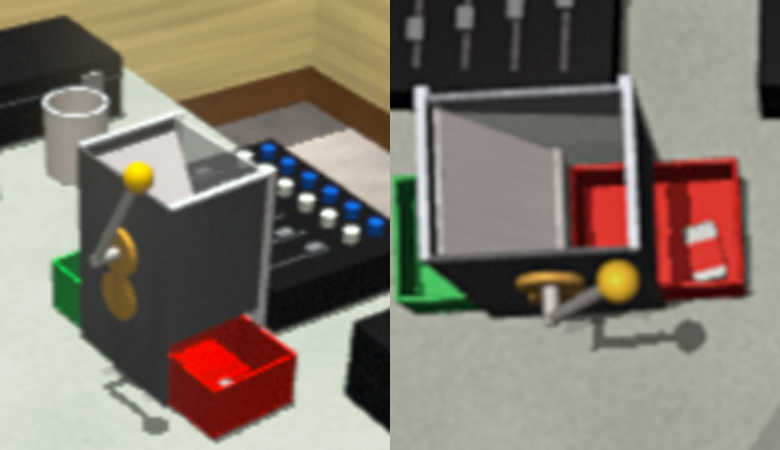

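The battery lies flat in the red tub, at (705,250) in the right crop. The lever is over to the red side, and the gripper is well clear with nothing in it. Handing in.

```bash
python3 -c "
from plant import manip
print(manip.job_done())"
```

```text
the job is handed in; nothing more can be done
None
```

The red-banded battery is in the red tub, the lever is fully over to the red (−y) side, and I handed the job in at about 13 s of the 51 s allowed. No verdict is reported.

- **Lever:** I pushed it with the shut fingers until it met its stop; the force rose to about 9.6 N. After the drop, both cameras still put the knob at about y = 0.039 m, z = 0.26 m, against the expected 0.040 and 0.263 for fully over.
- **Battery:** I gripped the red-banded one, carried it over the mouth and let it go on the red side. In the last top picture it lies flat in the red tub, at about (0.619, 0.003, 0.004) m. That is about 40 mm from the tub's centre towards −y, within the limits.
- **Disagreements:**
  - The networks' x for the knob differed by about 6 mm between the two cameras.
  - In the last side view the network did not find the battery in the tub, since only a small part of it shows over the wall.
  - I judged it at rest from a single picture pair, taken over a second after release.

The gripper was parked well clear and the contact force reading was close to zero.

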